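Weed out the tired spring clips on the glass sample board

ROBOT

A 6-joint arm with a two-finger parallel gripper is mounted at the origin on the work surface. World frame = base frame: x ahead of the robot, y to its left, z up, the work surface at z = 0. Lengths are in m, angles in rad, forces in N, time in s.
With the tool pointing down it reaches from about 0.25 to 0.775 m from the base axis. Payload 4 kg.
Tool frame: the origin (TCP) lies at the very end of the fingers, on their centre line; the grasp point (between the pads) lies 19 mm behind it (robot.hold_point_z is the distance from the TCP to the grasp point, in m); z points along the fingers, y is the line along which they close (so a half turn about z gives the same grasp; the last joint's range is limited). The gripper opens to 94 mm and grips with 3 to 60 N. Pads are 16 mm wide; open, the fingers measure 119 mm over their backs; the gripper's body (75 mm by 177 mm) begins 78 mm behind the grasp point.
Start: joints at [-1.326, 0.087, 1.371, -0, 1.684, -0.103], TCP at [0.187, -0.517, 0.206] pointing down, gripper open.
Joint ranges: [-3.1, 3.1], [-0.76, 2.03], [0.27, 2.55], [-1.08, 4.22], [0.17, 2.65], [-2.57, 2.57]. Speed limits (rad/s): [2.79, 2.79, 3.14, 3.14, 3.14, 3.14].

INTERFACE

Orientations are given as [roll, pitch, yaw] about the fixed x, y, z axes, in that order (R = Rz(yaw) Ry(pitch) Rx(roll)).
In Python, from bench import robot gives the robot as it stands.
- The arm moves only by the tool carry_out, never from a script. Its argument "steps" is a list of rows, each a list of 3 entries, a list of its own where there are three numbers: the shift along the tool's x, y, z in m, then the turn about the tool's z in units of 10 degrees (1.0 is 10 degrees), then the closure, from -1 (fully open) to 1 (shut). In form: [[[tx, ty, tz], roll, jaw], ...]. A call has 1 to 10 rows; each row is the pose to reach, as a shift and turn from the pose commanded when the call began, along the tool's axes at that moment; what a row does not reach only later rows make up. A row lasts 1/8 s, in which the tool goes at most 62.5 mm and 10.7 degrees, less where a joint would pass 70% of its speed; a pose out of reach is approached as far as the arm can. A call with a gripper value outside its range is refused whole. The fingers move at their own pace and stop on an object; the grip force is fixed at half the most. Time passes only in rows, so rows that repeat a pose let the fingers close. It gives the time, the measured TCP pose, the force, the opening and the grip force at its end, in the units of the state.
- robot.get_obs(): the state, without advancing time (a new reading comes with each control period).
- robot.snapshot(name): name is "scene" or "top" or "wrist"; returns a dict with "image" (420x560x3 uint8, red, green, blue), "z_map" (420x560 float32, m along the optical axis (not along the pixel's ray), 0 where there is no reading), "mtx" (3x3 intrinsics, pixels), "D" ([k1, k2, p1, p2, k3] as OpenCV has them; the pictures are not rectified), "R" (3x3) and "t" (3): a world point X has camera coordinates R X + t. Camera axes: x right, y down, z forward; pixel columns grow to the right and rows downward; lengths in m; the calibration is good to about 2 mm. A picture is of the moment at which its call begins.
- robot.close_job(): hands the job in; it is judged then, once.
The state is a dict: "time": time; "joint_positions": joint angles; "qvel": joint speeds; "joint_torque": joint torques, N m; "tool_pos": TCP position; "ee_rot": TCP orientation; "wrist_force": force on the tool from outside, world axes, zero at the start; "wrist_torque": the same for the moment, N m; "width": finger opening in m; "finger_force": force on a finger pad.
Only numpy, scipy, OpenCV 4.12 (cv2) and the standard library are available. Lean on these libraries where they do the work, as an engineer would, in place of code of your own. Each camera call takes 0.05 s, during which the arm holds its last target. There are 200 camera calls.

TASK

Some of the spring clips on the sample board have lost their grip: tug the cards by their glass stubs and feel. A sound clip holds its card against a pull of 8 N (about 800 g) and must keep it home, while a tired one lets it slide at 4 N or less; slide each tired clip's card out of its jaws and leave it lying flat on the board, then lift that clip off its pin and put it in the steel tray. Leave the sound clips on their pins with their cards in them, and everything else where it is.

Things in the scene. Friction and masses are not known exactly. Their poses are not given: they have to be found in the camera images.
- board: fixed sample board, plywood 230 (x) x 400 (y) x 12 mm, with a 3 mm cork sheet at x -115 to +22 mm, its top 15 mm above the bench. Origin: centre of the underside. -x faces the robot, give or take 0.2 rad. Brass pins at x = 85 mm, y = -150, -60, 60, 150 mm carry a clip each; the clips' and cards' x axes lie along the board's, the cards on the cork
- pin_1 (a point): foot of the brass pin at board x = 85, y = -150 mm, 8 mm thick, 11 mm tall, through the loose 12 mm hole of a spring clip. Each pin carries one of four like-looking steel clips, each gripping one card; which clips are tired differs each time and cannot be seen. From here: +x of the board is away from the robot, the card lies to -x
- pin_2 (a point): as pin_1, at board y = -60 mm. Clip at every pin: steel, 65 mm (x) x 44 mm (y), 75 g, flat leaf's underside at the pin's foot, centred 22 mm to -x of the pin (+-2). To lift it straight off, hold it from above across its two upright cheeks: outer faces 22 mm to either side, from 28 mm to -x to 2 mm to +x of the pin, tops 23 mm above its foot; the lever behind rises to 40 mm
- pin_3 (a point): as pin_1, at board y = 60 mm. Card at every pin: stiff, white, 90 (x) x 44 x 3 mm, flat on the cork, 35 g, with an upright amber glass stub 22 mm thick and 28 mm tall on it, the handle to pull: axis 103 mm to -x of the pin (+-3 mm, +-2 in y), from 6 to 34 mm above the pin's foot. The card reaches 20 mm to -x and 70 mm to +x of the stub
- pin_4 (a point): as pin_1, at board y = 150 mm. Hold: friction in the sprung jaw, plus up to 2 mm of free play on the pin. A sound clip holds to 12 N or more, then its card slips; a tired one lets it slide at 1 to 4 N, until the card's end, 11 to 16 mm behind the jaw lip, leaves it. Slid 25 mm to -x a card is free, slid 35 mm still wholly on the cork. Pressing down on a card adds drag
- tray: fixed shallow open tray of dark steel for clips to be re-sprung, 220 (x) x 150 (y) x 30 mm outside, walls and floor 3 mm. Origin: centre of its underside. An old dark clip lies in its +x, +y corner; the rest is free
- old_clip: old dark steel clip 65 x 30 x 22 mm lying in the tray's +x, +y corner; it does not matter if it is nudged. Origin: centre of its underside
- reamer: wooden reamer 117 mm long, 14 mm thick, lying along the board's x on the cork midway between the two middle cards; a bystander, leave it be. Origin: centre of its underside
- tweezers: steel tweezers 160 mm long lying on the bench to the right of the board; a bystander, leave it be. Origin: centre of its underside

How it is judged:
At the end, for the whole second after the job is handed in: Every tired clip lies in the tray at rest and its card lies flat on the board, its stub upright; every sound clip is still on its pin (within 20 mm of where it was) and its card has been drawn out by no more than 10 mm (x of tired_one_clip_c0 in the frame of tray between -0.11 and 0.11 m and y of tired_one_clip_c0 in the frame of tray between -0.075 and 0.075 m and z of each of tired_one_clip_c0, tired_two_clip_c0 in the frame of tray below 0.045 m and x of tired_one_card_c0 in the frame of board between -0.09 and 0.085 m and y of tired_one_card_c0 in the frame of board between -0.2 and 0.2 m and z of tired_one_card_c0 in the frame of board between 0.01 and 0.024 m and angle between each of tired_one_card_c0, tired_two_card_c0's own z axis and vertical below 0.1 rad and distance of each of sound_one_clip_c0, sound_two_clip_c0 from where it was at the start of the episode below 0.02 m and distance between sound_one_card_c0 and sound_one_clip_c0 below 0.06 m and x of tired_two_clip_c0 in the frame of tray between -0.11 and 0.11 m and y of tired_two_clip_c0 in the frame of tray between -0.075 and 0.075 m and x of tired_two_card_c0 in the frame of board between -0.09 and 0.085 m and y of tired_two_card_c0 in the frame of board between -0.2 and 0.2 m and z of tired_two_card_c0 in the frame of board between 0.01 and 0.024 m and distance between sound_two_card_c0 and sound_two_clip_c0 below 0.06 m); the robot touches nothing.
It fails at once if a tired clip is lifted off with its card still in its jaws ((height (world z) of tired_one_clip_c0 above 0.05 m and distance between tired_one_card_c0 and tired_one_clip_c0 below 0.055 m) or (height (world z) of tired_two_clip_c0 above 0.05 m and distance between tired_two_card_c0 and tired_two_clip_c0 below 0.055 m)).
It fails at once if a sound clip is taken off its pin (moved by over 30 mm) (distance of any of sound_one_clip_c0, sound_two_clip_c0 from where it was at the start of the episode above 0.03 m).
It fails at once if the card of a sound clip is drawn out by more than 10 mm (distance between sound_one_card_c0 and sound_one_clip_c0 above 0.06 m or distance between sound_two_card_c0 and sound_two_clip_c0 above 0.06 m).
It fails at once if a bystander is knocked about (reamer, tweezers, paddle, bottle or bowl moved by over 40 mm) (distance of any of reamer, tweezers, paddle_c0, blue_bottle_c0, bowl_c0 from where it was at the start of the episode above 0.04 m).
It also fails if it takes over 72 s, if anything falls off the work surface, if the arm or the gripper's body presses on something with over 40 N, if the wrist force passes 120 N, or if a joint passes its speed limit or range.

## Working session

There is one attempt and no reset: what is moved stays moved. The work goes in short steps, Python scripts to look and compute and a tool call to move; the robot and the scene stay as the last step left them, time stands still between calls to the robot, and variables do not carry over. Pictures are saved under pics/ and viewed, at most 10 in all, crops included, and the job is handed in when it is done.

Besides the shell and the picture viewer there is one more tool, called after "Request:" as name([rows], argument=value, ...), one row to a line, values as JSON. carry_out: Moves the arm, as the interface text tells. Its arguments: {"type":"object","properties":{"steps":{"type":"array","items":{"type":"array"}}},"required":["steps"]}

```bash
mkdir -p pics; ls; cat > h.py <<'E'
import numpy as np, cv2, pickle
from bench import robot
def snap(n,save=None):
    s=robot.snapshot(n); s={k:(np.array(v) if not isinstance(v,str) else v) for k,v in s.items()}
    if save: cv2.imwrite('pics/'+save,cv2.cvtColor(s['image'],cv2.COLOR_RGB2BGR))
    pickle.dump(s,open(n+'.pkl','wb')); return s
def load(n): return pickle.load(open(n+'.pkl','rb'))
def ray(s,uv):
    p=cv2.undistortPoints(np.array(uv,float).reshape(-1,1,2),s['mtx'],s['D']).reshape(-1,2)
    d=np.c_[p,np.ones(len(p))]@s['R']; c=-s['R'].T@s['t']; return c,d
def plane(s,uv,z):
    c,d=ray(s,uv); return c+d*((z-c[2])/d[:,2])[:,None]
def cloud(s):
    h,w=s['z_map'].shape; v,u=np.mgrid[:h,:w]
    p=cv2.undistortPoints(np.c_[u.ravel(),v.ravel()].astype(float).reshape(-1,1,2),s['mtx'],s['D']).reshape(-1,2)
    X=(np.c_[p,np.ones(len(p))]*s['z_map'].reshape(-1,1)-s['t'])@s['R']; return X.reshape(h,w,3)
E
python3 - <<'E'
from h import *
snap('top','top0.png'); snap('scene','scene0.png')
o=robot.get_obs(); print({k:np.round(v,3) for k,v in o.items()})
E
```

```text
pics
{'time': np.float64(0.1), 'joint_positions': array([-1.326,  0.088,  1.372, -0.   ,  1.684, -0.103]), 'qvel': array([-0.001, -0.003, -0.001, -0.   , -0.001, -0.001]), 'joint_torque': array([ 3.0000e-03, -3.4125e+01, -3.0330e+01,  7.2000e-02,  3.0000e-02,
       -0.0000e+00]), 'tool_pos': array([ 0.187, -0.517,  0.204]), 'ee_rot': array([-3.14 , -0.   ,  0.348]), 'wrist_force': array([-0.584,  0.65 ,  0.2  ]), 'wrist_torque': array([0.003, 0.013, 0.029]), 'finger_force': np.float64(0.0), 'width': np.float64(0.094)}
```

View pics/top0.png

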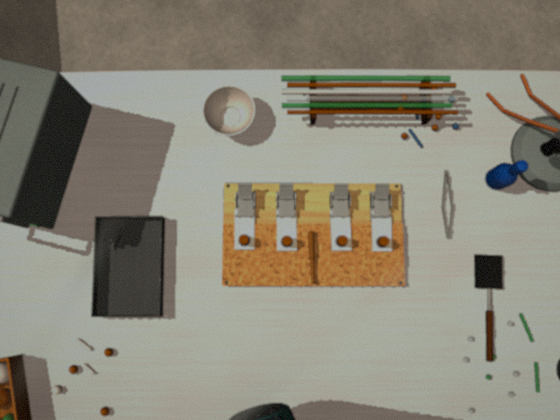

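View pics/scene0.png

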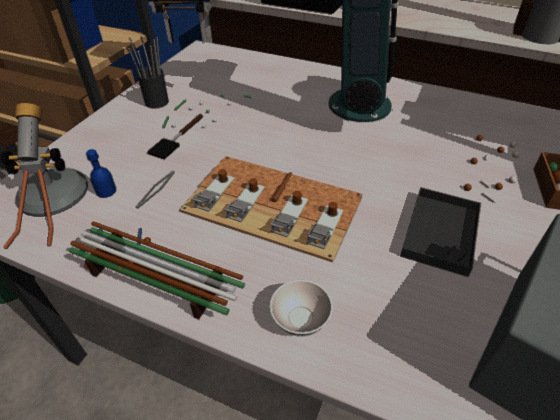

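The top view shows the board at cols 222–405, rows 182–287. The stubs are near (245,240), (288,241), (342,241) and (382,241), with the clips above them at about row 200. The tray is at (130,267) with the old clip in its upper-left corner, and the reamer is at (314,258). Next I'll measure these.

```bash
python3 - <<'E'
from h import *
s=load('top'); X=cloud(s); im=s['image']; hsv=cv2.cvtColor(im,cv2.COLOR_RGB2HSV)
print('depth ok',(s['z_map']>0).mean(), 'bench z',np.median(X[330:360,250:400,2]))
# board: saturated orange/yellow region in window
m=((hsv[...,1]>90)&(hsv[...,0]<35)).astype(np.uint8); w=np.zeros_like(m); w[172:297,212:415]=m[172:297,212:415]
w=cv2.morphologyEx(w,cv2.MORPH_CLOSE,np.ones((5,5)))
c=max(cv2.findContours(w,0,1)[0],key=cv2.contourArea); r=cv2.minAreaRect(c); print('board rect',r)
b=cv2.boxPoints(r); B=plane(s,b,.014); print(np.round(B,4)); print('ctr',B.mean(0))
e=[B[(i+1)%4]-B[i] for i in range(4)]; print([ (round(np.linalg.norm(v),4),round(np.degrees(np.arctan2(v[1],v[0])),2)) for v in e])
# stubs: points by height, in board area
for (u,v) in [(245,240),(288,241),(342,241),(382,241)]:
    sl=(slice(v-14,v+14),slice(u-14,u+14)); P=X[sl].reshape(-1,3); k=(P[:,2]>.036)&(P[:,2]<.06)
    q=P[k]; print('stub',k.sum(),np.round(q.mean(0),4),np.round((q.min(0)+q.max(0))/2,4),np.round(np.ptp(q,axis=0),4))
for (u,v) in [(245,202),(287,202),(341,202),(381,202)]:
    P=X[v-20:v+20,u-16:u+16].reshape(-1,3)
    for lo,hi in((.03,.07),(.02,.07)):
        k=(P[:,2]>lo)&(P[:,2]<hi); q=P[k]; print('clip',lo,k.sum(),np.round((q.min(0)+q.max(0))/2,4),np.round(np.ptp(q,axis=0),4),q[:,2].max())
# tray: dark
m=((im.max(2)<60)).astype(np.uint8); w=np.zeros_like(m); w[205:325,85:172]=m[205:325,85:172]
c=max(cv2.findContours(w,0,1)[0],key=cv2.contourArea); r=cv2.minAreaRect(c); B=plane(s,cv2.boxPoints(r),.03); print('tray',r,np.round(B,3),B.mean(0))
P=X[205:325,85:172].reshape(-1,3); q=P[(P[:,2]>.02)&(P[:,2]<.04)]; print(np.round(cv2.minAreaRect(q[:,:2].astype(np.float32))[0],4),cv2.minAreaRect(q[:,:2].astype(np.float32)))
E
python3 - <<'E'
import cv2
a=cv2.imread('pics/top0.png')[172:297,212:415]; cv2.imwrite('pics/crop0.png',cv2.resize(a,None,fx=3.9,fy=3.9,interpolation=2))
E
```

```text
depth ok 0.9959268707482993 bench z -0.0007652067428187699
board rect ((313.0, 234.5), (101.0, 182.0), 90.0)
[[ 0.6672  0.1357  0.014 ]
 [ 0.6657 -0.2743  0.014 ]
 [ 0.4402 -0.2648  0.014 ]
 [ 0.4421  0.1331  0.014 ]]
ctr [ 0.55381058 -0.06756636  0.014     ]
[(np.float64(0.41), np.float64(-90.21)), (np.float64(0.2256), np.float64(177.59)), (np.float64(0.3978), np.float64(89.72)), (np.float64(0.2251), np.float64(0.68))]
stub 83 [0.5405 0.0851 0.0449] [0.5409 0.0846 0.0428] [0.0198 0.0196 0.0132]
stub 80 [ 0.5372 -0.0079  0.0455] [ 0.5374 -0.0077  0.0445] [0.021  0.0194 0.0153]
stub 84 [ 0.5373 -0.1281  0.0453] [ 0.5378 -0.128   0.0449] [0.0199 0.02   0.0103]
stub 86 [ 0.5352 -0.2177  0.0453] [ 0.5352 -0.2178  0.0434] [0.0197 0.0201 0.012 ]
clip 0.03 326 [0.6313 0.0826 0.0423] [0.0611 0.0441 0.0243] 0.05443103810384164
clip 0.02 577 [0.6219 0.0829 0.0372] [0.0798 0.0447 0.0344] 0.05443103810384164
clip 0.03 325 [ 0.6298 -0.0076  0.0426] [0.0635 0.0441 0.0252] 0.05524723948623206
clip 0.02 564 [ 0.6227 -0.0076  0.0376] [0.0777 0.0444 0.0352] 0.05524723948623206
clip 0.03 325 [ 0.6338 -0.1267  0.0431] [0.055  0.0438 0.0262] 0.05621896931658874
clip 0.02 578 [ 0.6213 -0.1265  0.0382] [0.08   0.0444 0.036 ] 0.05621896931658874
clip 0.03 327 [ 0.6282 -0.2169  0.0427] [0.0663 0.0454 0.0254] 0.05544619677240544
clip 0.02 578 [ 0.6211 -0.2169  0.0378] [0.0804 0.0454 0.0353] 0.05544619677240544
tray ((128.12167358398438, 266.0249328613281), (70.09380340576172, 99.5309829711914), 1.2730300426483154) [[0.378 0.411 0.03 ]
 [0.594 0.417 0.03 ]
 [0.59  0.26  0.03 ]
 [0.375 0.259 0.03 ]] [0.48431717 0.33695517 0.03      ]
[0.4839 0.3404] ((0.4839354455471039, 0.3403725326061249), (0.22199195623397827, 0.1519816815853119), 0.7417911291122437)
```

View pics/crop0.png

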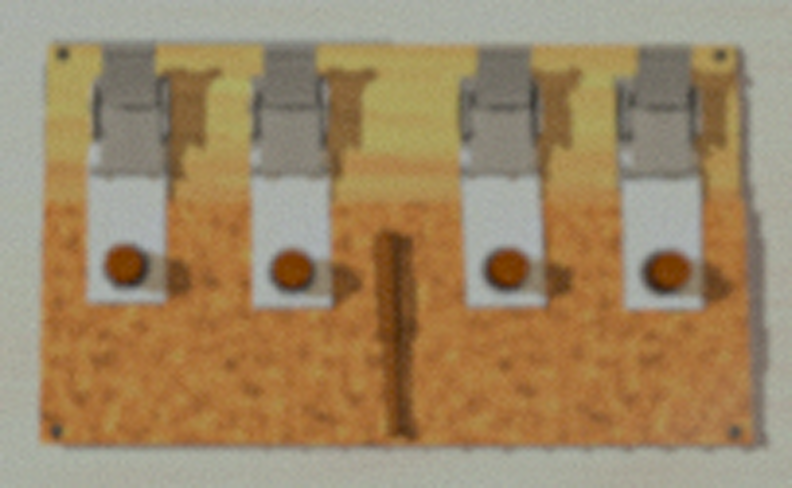

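The close-up agrees: the board's yaw is about 0, and the stub axes are near (0.541, 0.085), (0.537, −0.008), (0.537, −0.128) and (0.535, −0.218). Moving over the pin_1 stub (y = −0.218).

Request:
carry_out([
  [[0.05, -0.02, 0], 0.4, -0.06],
  [[0.1, -0.04, 0], 0.8, -0.06],
  [[0.15, -0.057, 0.02], 1.2, -0.06],
  [[0.2, -0.076, 0.04], 1.6, -0.06],
  [[0.26, -0.098, 0.06], 1.99, -0.06],
  [[0.32, -0.121, 0.08], 1.99, -0.06],
  [[0.375, -0.142, 0.1], 1.99, -0.06],
  [[0.429, -0.162, 0.12], 1.99, -0.06],
  [[0.429, -0.162, 0.12], 1.99, -0.06],
  [[0.429, -0.162, 0.12], 1.99, -0.06],
])

```text
time: 1.35
tool_pos: [0.5352, -0.2184, 0.0848]
ee_rot: [-3.142, 0.002, 0.002]
wrist_force: [-0.1, -0.3, 0.6]
width: 0.0498
finger_force: 0.0
```

Request:
carry_out([
  [[0, 0, 0.03], 0, -0.06],
  [[0, 0, 0.05], 0, -0.06],
  [[0, 0, 0.06], 0, -0.06],
  [[0, 0, 0.061], 0, -0.06],
  [[0, 0, 0.061], 0, 0.6],
  [[0, 0, 0.061], 0, 0.6],
  [[0, 0, 0.061], 0, 0.6],
  [[0, 0, 0.061], 0, 0.6],
  [[0, 0, 0.061], 0, 0.6],
])

```text
time: 2.48
tool_pos: [0.536, -0.2187, 0.0252]
ee_rot: [3.141, -0.001, 0.001]
wrist_force: [-1.7, 0.2, 2.7]
width: 0.0216
finger_force: 30.0
```

Request:
carry_out([
  [[-0.001, 0, 0], 0, 0.6],
  [[-0.002, 0, 0], 0, 0.6],
  [[-0.003, 0, 0], 0, 0.6],
  [[-0.003, 0, 0], 0, 0.6],
])

```text
time: 2.98
tool_pos: [0.5345, -0.2188, 0.0252]
ee_rot: [3.141, -0.005, 0.001]
wrist_force: [6.0, 0.1, 0.9]
width: 0.0213
finger_force: 30.0
```

Request:
carry_out([
  [[-0.001, 0, 0], 0, 0.6],
  [[-0.001, 0, 0], 0, 0.6],
])

```text
time: 3.22
tool_pos: [0.5343, -0.2188, 0.0252]
ee_rot: [3.141, -0.006, 0.001]
wrist_force: [7.1, 0.7, 0.2]
width: 0.0213
finger_force: 30.0
```

Pin_1 is sound: 7 N and no further motion. Relaxing, releasing and moving to pin_2.

Request:
carry_out([
  [[0.003, 0, 0], 0, 0.6],
  [[0.003, 0, 0], 0, -0.06],
  [[0.003, 0, 0], 0, -0.06],
  [[0.003, 0, 0], 0, -0.06],
  [[0.003, 0, -0.04], 0, -0.06],
  [[0.006, -0.045, -0.045], 0, -0.06],
  [[0.006, -0.09, -0.045], 0, -0.06],
  [[0.006, -0.09, -0.03], 0, -0.06],
  [[0.006, -0.09, -0.01], 0, -0.06],
  [[0.006, -0.09, 0], 0, -0.06],
])

```text
time: 4.47
tool_pos: [0.5361, -0.129, 0.0222]
ee_rot: [-3.141, 0.004, -0.0]
wrist_force: [-0.3, -0.8, -0.0]
width: 0.0499
finger_force: 0.0
```

Request:
carry_out([
  [[0, 0, 0], 0, 0.6],
  [[0, 0, 0], 0, 0.6],
  [[0, 0, 0], 0, 0.6],
  [[0, 0, 0], 0, 0.6],
  [[0, 0, 0], 0, 0.6],
  [[0, 0, 0], 0, 0.6],
])

```text
time: 5.22
tool_pos: [0.5381, -0.129, 0.0253]
ee_rot: [3.141, -0.002, 0.0]
wrist_force: [-1.1, -1.0, 3.0]
width: 0.0211
finger_force: 30.0
```

Request:
carry_out([
  [[-0.001, 0, 0], 0, 0.6],
  [[-0.002, 0, 0], 0, 0.6],
  [[-0.003, 0, 0], 0, 0.6],
  [[-0.003, 0, 0], 0, 0.6],
])

```text
time: 5.72
tool_pos: [0.5366, -0.1287, 0.0253]
ee_rot: [3.141, -0.005, 0.001]
wrist_force: [4.9, -1.0, 2.1]
width: 0.0216
finger_force: 30.0
```

Request:
carry_out([
  [[-0.001, 0, 0], 0, 0.6],
  [[-0.002, 0, 0], 0, 0.6],
  [[-0.002, 0, 0], 0, 0.6],
])

```text
time: 6.1
tool_pos: [0.5363, -0.1286, 0.0254]
ee_rot: [3.141, -0.009, 0.0]
wrist_force: [9.6, -0.4, -0.8]
width: 0.021
finger_force: 30.0
```

Pin_2 is sound too. On to pin_3.

Request:
carry_out([
  [[0.004, 0, 0], 0, 0.6],
  [[0.004, 0, 0], 0, -0.06],
  [[0.004, 0, 0], 0, -0.06],
  [[0.004, 0, -0.02], 0, -0.06],
  [[0.004, 0, -0.05], 0, -0.06],
  [[0.004, -0.06, -0.05], 0, -0.06],
  [[0.0045, -0.12, -0.05], 0, -0.06],
  [[0.0045, -0.12, -0.04], 0, -0.06],
  [[0.0045, -0.12, -0.015], 0, -0.06],
  [[0.0045, -0.12, 0], 0, -0.06],
])

```text
time: 7.35
tool_pos: [0.5353, -0.0091, 0.0221]
ee_rot: [3.141, 0.004, 0.0]
wrist_force: [0.8, 0.8, -0.8]
width: 0.0498
finger_force: 0.0
```

Request:
carry_out([
  [[0, 0, 0], 0, 0.6],
  [[0, 0, 0], 0, 0.6],
  [[0, 0, 0], 0, 0.6],
  [[0, 0, 0], 0, 0.6],
  [[0, 0, 0], 0, 0.6],
  [[0, 0, 0], 0, 0.6],
])

```text
time: 8.1
tool_pos: [0.5378, -0.0089, 0.0255]
ee_rot: [3.141, -0.002, 0.0]
wrist_force: [0.4, -1.7, 4.5]
width: 0.0214
finger_force: 30.0
```

Request:
carry_out([
  [[-0.001, 0, 0], 0, 0.6],
  [[-0.002, 0, 0], 0, 0.6],
  [[-0.003, 0, 0], 0, 0.6],
  [[-0.004, 0, 0], 0, 0.6],
  [[-0.004, 0, 0], 0, 0.6],
])

```text
time: 8.72
tool_pos: [0.5347, -0.0084, 0.0254]
ee_rot: [-3.141, -0.004, 0.001]
wrist_force: [5.0, 0.3, 4.8]
width: 0.0213
finger_force: 30.0
```

Request:
carry_out([
  [[-0.001, 0, -0.0005], 0, 0.6],
  [[-0.002, 0, -0.0005], 0, 0.6],
  [[-0.002, 0, -0.0005], 0, 0.6],
])

```text
time: 9.1
tool_pos: [0.5316, -0.0084, 0.0255]
ee_rot: [-3.141, -0.002, 0.001]
wrist_force: [5.2, -0.5, 4.4]
width: 0.0212
finger_force: 30.0
```

It slides at a steady 5 N, part of which is drag from pressing down, so pin_3 is tired. Drawing its card out to about 30 mm.

Request:
carry_out([
  [[-0.004, 0, -0.0005], 0, 0.6],
  [[-0.008, 0, -0.0005], 0, 0.6],
  [[-0.012, 0, -0.0005], 0, 0.6],
  [[-0.016, 0, -0.0005], 0, 0.6],
  [[-0.02, 0, -0.0005], 0, 0.6],
  [[-0.024, 0, -0.0005], 0, 0.6],
  [[-0.024, 0, -0.0005], 0, 0.6],
  [[-0.024, 0, -0.0005], 0, 0.6],
])

```text
time: 10.1
tool_pos: [0.5058, -0.0086, 0.0255]
ee_rot: [3.142, 0.002, 0.001]
wrist_force: [0.5, -0.4, 6.9]
width: 0.0213
finger_force: 30.0
```

Request:
carry_out([
  [[0, 0, 0], 0, -0.06],
  [[0, 0, 0], 0, -0.06],
  [[0, 0, 0], 0, -0.06],
  [[0, 0, -0.04], 0, -0.06],
  [[0.01, -0.03, -0.05], 0, -0.06],
  [[0.035, -0.0935, -0.05], 0, -0.06],
  [[0.035, -0.0935, -0.05], 0, -0.06],
  [[0.035, -0.0935, -0.04], 0, -0.06],
  [[0.035, -0.0935, -0.015], 0, -0.06],
  [[0.035, -0.0935, 0], 0, -0.06],
])

```text
time: 11.35
tool_pos: [0.5401, 0.0834, 0.023]
ee_rot: [3.141, 0.004, -0.001]
wrist_force: [0.0, 0.7, -0.1]
width: 0.05
finger_force: 0.0
```

Request:
carry_out([
  [[0, 0, 0], 0, -0.06],
  [[0, 0, 0], 0, 0.6],
  [[0, 0, 0], 0, 0.6],
  [[0, 0, 0], 0, 0.6],
  [[0, 0, 0], 0, 0.6],
  [[0, 0, 0], 0, 0.6],
  [[0, 0, 0], 0, 0.6],
])

```text
time: 12.22
tool_pos: [0.5425, 0.0849, 0.0263]
ee_rot: [3.142, -0.001, 0.001]
wrist_force: [-0.9, 0.3, 4.5]
width: 0.0211
finger_force: 30.0
```

Request:
carry_out([
  [[-0.001, 0, 0], 0, 0.6],
  [[-0.002, 0, 0], 0, 0.6],
  [[-0.003, 0, 0], 0, 0.6],
  [[-0.004, 0, 0], 0, 0.6],
  [[-0.005, 0, 0], 0, 0.6],
  [[-0.005, 0, 0], 0, 0.6],
])

```text
time: 12.98
tool_pos: [0.538, 0.0849, 0.0263]
ee_rot: [3.142, -0.003, 0.0]
wrist_force: [6.1, -0.3, 4.4]
width: 0.0213
finger_force: 30.0
```

Request:
carry_out([
  [[-0.001, 0, 0], 0, 0.6],
  [[-0.002, 0, 0], 0, 0.6],
  [[-0.002, 0, 0], 0, 0.6],
])

```text
time: 13.35
tool_pos: [0.5359, 0.0849, 0.0263]
ee_rot: [-3.142, -0.003, 0.0]
wrist_force: [4.8, -0.2, 6.1]
width: 0.0216
finger_force: 30.0
```

It slides at about 5 N again, so pin_4 is tired. Drawing that card out, releasing and raising.

Request:
carry_out([
  [[-0.004, 0, 0], 0, 0.6],
  [[-0.008, 0, 0], 0, 0.6],
  [[-0.012, 0, 0], 0, 0.6],
  [[-0.016, 0, 0], 0, 0.6],
  [[-0.02, 0, 0], 0, 0.6],
  [[-0.024, 0, 0], 0, 0.6],
  [[-0.024, 0, 0], 0, 0.6],
  [[-0.024, 0, 0], 0, 0.6],
])

```text
time: 14.35
tool_pos: [0.5105, 0.085, 0.0262]
ee_rot: [-3.142, 0.001, 0.001]
wrist_force: [2.2, -0.2, 8.0]
width: 0.0215
finger_force: 30.0
```

Request:
carry_out([
  [[0, 0, 0], 0, -0.06],
  [[0, 0, 0], 0, -0.06],
  [[0, 0, 0], 0, -0.06],
  [[0, 0, -0.04], 0, -0.06],
  [[-0.04, 0, -0.1], 0, -0.4],
  [[-0.1, 0, -0.14], 0, -0.4],
  [[-0.15, 0, -0.16], 0, -0.4],
  [[-0.17, 0, -0.16], 0, -0.4],
  [[-0.17, 0, -0.16], 0, -0.4],
])

```text
time: 15.48
tool_pos: [0.3399, 0.0849, 0.186]
ee_rot: [-3.142, -0.002, 0.001]
wrist_force: [-0.1, 0.2, -0.1]
width: 0.066
finger_force: 0.0
```

```bash
python3 - <<'E'
from h import *
s=snap('top'); X=cloud(s)
cv2.imwrite('pics/c1.png',cv2.resize(cv2.cvtColor(s['image'],cv2.COLOR_RGB2BGR)[172:332,85:415],None,fx=2.4,fy=2.4,interpolation=2))
o=robot.get_obs();print(np.round(o['tool_pos'],4),o['width'])
for (u,v) in [(245,202),(287,202),(341,202),(381,202)]:
    P=X[v-25:v+25,u-16:u+16].reshape(-1,3)
    for lo,hi in((.024,.07),(.042,.07)):
        q=P[(P[:,2]>lo)&(P[:,2]<hi)]; print('clip',lo,len(q),np.round((np.percentile(q,2,0)+np.percentile(q,98,0))/2,4),np.round(q.min(0),4),np.round(q.max(0),4))
E
```

```text
[0.3407 0.0849 0.1854] 0.06578424296956963
clip 0.024 446 [0.6299 0.0835 0.0393] [0.5949 0.0606 0.024 ] [0.6592 0.1048 0.0563]
clip 0.042 111 [0.6498 0.0829 0.0487] [0.6363 0.0685 0.0421] [0.6592 0.0974 0.0563]
clip 0.024 458 [ 0.6282 -0.0064  0.0392] [ 0.592  -0.0296  0.024 ] [0.6588 0.0145 0.0566]
clip 0.042 112 [ 0.6497 -0.0063  0.0489] [ 0.638  -0.0205  0.042 ] [0.6588 0.0079 0.0566]
clip 0.024 512 [ 0.625  -0.1264  0.038 ] [ 0.5852 -0.1488  0.024 ] [ 0.6589 -0.1041  0.0547]
clip 0.042 99 [ 0.6502 -0.1264  0.048 ] [ 0.6289 -0.141   0.042 ] [ 0.6589 -0.1118  0.0547]
clip 0.024 517 [ 0.6254 -0.2171  0.0377] [ 0.5889 -0.2395  0.024 ] [ 0.6589 -0.1941  0.054 ]
clip 0.042 96 [ 0.6511 -0.2177  0.0476] [ 0.6416 -0.2322  0.0422] [ 0.6589 -0.2029  0.054 ]
```

View pics/c1.png

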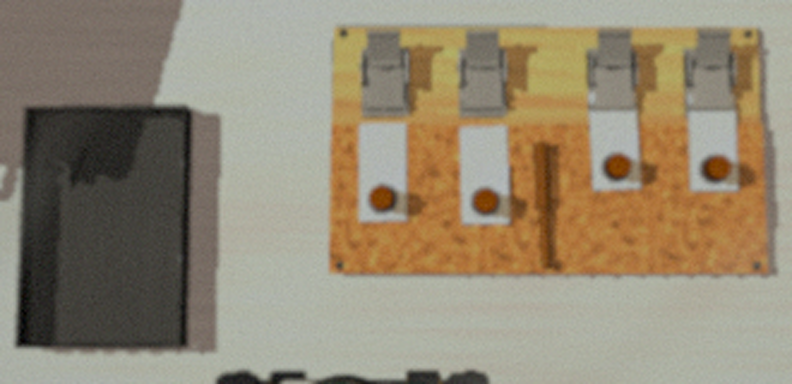

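Both tired cards are clear of their jaws: there is a gap below the clips at (385,119) and (484,119), and the stubs are upright. The sound cards are still home. Now the cheek extents.

```bash
python3 - <<'E'
from h import *
s=load('top'); X=cloud(s)
for n,yc,(u,v) in [(4,.0832,(245,202)),(3,-.0065,(287,202))]:
    P=X[v-25:v+25,u-16:u+16].reshape(-1,3)
    k=(abs(P[:,1]-yc)>.0175)&(abs(P[:,1]-yc)<.025)&(P[:,2]>.027)&(P[:,2]<.06); q=P[k]
    print(n,len(q),np.round(q.min(0),4),np.round(q.max(0),4),np.round(np.median(q,0),4))
print(plane(s,[[u/3.9+212,v/3.9+172] for u,v in [(97,80),(97,138),(165,138),(253,80),(253,138),(327,138),(62,53),(55,432),(720,55),(735,432)]],.035).round(4))
E
```

```text
4 40 [0.613  0.0606 0.0274] [0.6421 0.1048 0.0384] [0.6288 0.1026 0.0336]
3 35 [ 0.6131 -0.0296  0.0278] [0.6422 0.0145 0.0391] [ 0.6288 -0.0253  0.0338]
[[ 0.6434  0.1004  0.035 ]
 [ 0.6102  0.1001  0.035 ]
 [ 0.6101  0.062   0.035 ]
 [ 0.643   0.0125  0.035 ]
 [ 0.6099  0.0126  0.035 ]
 [ 0.6097 -0.0289  0.035 ]
 [ 0.659   0.1203  0.035 ]
 [ 0.4467  0.1221  0.035 ]
 [ 0.6565 -0.252   0.035 ]
 [ 0.4449 -0.2519  0.035 ]]
```

Request:
carry_out([
  [[0.06, 0.0017, 0], 0, -0.4],
  [[0.12, 0.0017, 0.02], 0, -0.4],
  [[0.18, 0.0017, 0.04], 0, -0.4],
  [[0.24, 0.0017, 0.06], 0, -0.4],
  [[0.287, 0.0017, 0.08], 0, -0.4],
  [[0.287, 0.0017, 0.11], 0, -0.4],
  [[0.287, 0.0017, 0.13], 0, -0.4],
  [[0.287, 0.0017, 0.14], 0, -0.4],
  [[0.287, 0.0017, 0.145], 0, -0.4],
  [[0.287, 0.0017, 0.145], 0, -0.4],
])

```text
time: 16.77
tool_pos: [0.6282, 0.0833, 0.0415]
ee_rot: [3.142, -0.002, 0.001]
wrist_force: [0.2, 0.3, 1.2]
width: 0.0655
finger_force: 0.0
```

Request:
carry_out([
  [[0, 0, 0.01], 0, -0.4],
  [[0, 0, 0.018], 0, -0.4],
  [[0, 0, 0.022], 0, -0.4],
  [[0, 0, 0.024], 0, -0.4],
  [[0, 0, 0.024], 0, -0.4],
  [[0, 0, 0.024], 0, 0.4],
  [[0, 0, 0.024], 0, 0.4],
  [[0, 0, 0.024], 0, 0.4],
  [[0, 0, 0.024], 0, 0.4],
  [[0, 0, 0.024], 0, 0.4],
])

```text
time: 18.02
tool_pos: [0.6281, 0.0833, 0.0167]
ee_rot: [3.142, -0.0, 0.0]
wrist_force: [-0.2, 0.2, 1.3]
width: 0.0435
finger_force: 30.0
```

Request:
carry_out([
  [[0, 0, -0.005], 0, 0.4],
  [[0, 0, -0.012], 0, 0.4],
  [[0, 0, -0.025], 0, 0.4],
  [[0, 0, -0.05], 0, 0.4],
  [[0, 0, -0.08], 0, 0.4],
  [[0, 0, -0.08], 0, 0.4],
])

```text
time: 18.77
tool_pos: [0.6302, 0.0834, 0.1008]
ee_rot: [-3.141, -0.008, 0.001]
wrist_force: [-0.1, -0.7, 0.1]
width: 0.0438
finger_force: 30.0
```

Request:
carry_out([
  [[-0.03, -0.04, 0], 0, 0.4],
  [[-0.066, -0.08, 0], 0, 0.4],
  [[-0.1, -0.12, 0], 0, 0.4],
  [[-0.132, -0.16, 0], 0, 0.4],
  [[-0.166, -0.2, 0], 0, 0.4],
  [[-0.199, -0.242, 0], 0, 0.4],
  [[-0.199, -0.242, 0.02], 0, 0.4],
  [[-0.199, -0.242, 0.04], 0, 0.4],
  [[-0.199, -0.242, 0.05], 0, 0.4],
  [[-0.199, -0.242, 0.05], 0, 0.4],
])

```text
time: 20.02
tool_pos: [0.4279, 0.3245, 0.045]
ee_rot: [3.14, 0.003, 0.0]
wrist_force: [-0.4, -0.8, -1.0]
width: 0.0438
finger_force: 30.0
```

Request:
carry_out([
  [[0, 0, 0.015], 0, 0.4],
  [[0, 0, 0.025], 0, 0.4],
  [[0, 0, 0.031], 0, 0.4],
  [[0, 0, 0.034], 0, 0.4],
  [[0, 0, 0.034], 0, 0.4],
])

```text
time: 20.65
tool_pos: [0.4288, 0.3251, 0.0123]
ee_rot: [3.141, 0.0, 0.0]
wrist_force: [0.0, 0.0, -0.6]
width: 0.0438
finger_force: 30.0
```

Request:
carry_out([
  [[0, 0, 0.001], 0, -0.4],
  [[0, 0, 0.001], 0, -0.4],
  [[0, 0, 0.001], 0, -0.4],
  [[0, 0, -0.04], 0, -0.4],
  [[0, 0, -0.09], 0, -0.4],
  [[0.03, 0.05, -0.09], 0, -0.4],
  [[0.06, 0.1, -0.09], 0, -0.4],
  [[0.09, 0.15, -0.09], 0, -0.4],
  [[0.12, 0.2, -0.09], 0, -0.4],
  [[0.15, 0.25, -0.09], 0, -0.4],
])

```text
time: 21.9
tool_pos: [0.5798, 0.0736, 0.1028]
ee_rot: [-3.141, -0.001, 0.0]
wrist_force: [0.9, 0.3, 0.3]
width: 0.0659
finger_force: 0.0
```

Request:
carry_out([
  [[0.025, 0.041, 0], 0, -0.4],
  [[0.049, 0.082, 0], 0, -0.4],
  [[0.049, 0.082, 0.02], 0, -0.4],
  [[0.049, 0.082, 0.045], 0, -0.4],
  [[0.049, 0.082, 0.06], 0, -0.4],
  [[0.049, 0.082, 0.06], 0, -0.4],
  [[0.049, 0.082, 0.06], 0, -0.4],
])

```text
time: 22.78
tool_pos: [0.6284, -0.0062, 0.0434]
ee_rot: [3.141, -0.001, 0.001]
wrist_force: [0.4, 0.1, 0.2]
width: 0.0657
finger_force: 0.0
```

Request:
carry_out([
  [[0, 0, 0.01], 0, -0.4],
  [[0, 0, 0.019], 0, -0.4],
  [[0, 0, 0.024], 0, -0.4],
  [[0, 0, 0.026], 0, -0.4],
  [[0, 0, 0.026], 0, -0.4],
  [[0, 0, 0.026], 0, 0.4],
  [[0, 0, 0.026], 0, 0.4],
  [[0, 0, 0.026], 0, 0.4],
  [[0, 0, 0.026], 0, 0.4],
  [[0, 0, 0.026], 0, 0.4],
])

```text
time: 24.02
tool_pos: [0.6282, -0.0068, 0.0168]
ee_rot: [3.141, -0.001, 0.0]
wrist_force: [-0.4, 0.1, 1.7]
width: 0.0439
finger_force: 30.0
```

Request:
carry_out([
  [[0, 0, -0.005], 0, 0.4],
  [[0, 0, -0.012], 0, 0.4],
  [[0, 0, -0.025], 0, 0.4],
  [[0, 0, -0.05], 0, 0.4],
  [[0, 0, -0.08], 0, 0.4],
  [[0, 0, -0.08], 0, 0.4],
])

```text
time: 24.78
tool_pos: [0.6301, -0.0069, 0.1008]
ee_rot: [3.141, -0.007, 0.001]
wrist_force: [-0.1, 0.1, -0.7]
width: 0.0437
finger_force: 30.0
```

Request:
carry_out([
  [[-0.018, -0.05, 0], 0, 0.4],
  [[-0.036, -0.1, 0], 0, 0.4],
  [[-0.054, -0.15, 0], 0, 0.4],
  [[-0.072, -0.2, 0], 0, 0.4],
  [[-0.09, -0.25, 0], 0, 0.4],
  [[-0.108, -0.3, 0], 0, 0.4],
  [[-0.118, -0.325, 0], 0, 0.4],
  [[-0.118, -0.325, 0.02], 0, 0.4],
  [[-0.118, -0.325, 0.04], 0, 0.4],
  [[-0.118, -0.325, 0.05], 0, 0.4],
])

```text
time: 26.02
tool_pos: [0.5081, 0.3175, 0.0437]
ee_rot: [3.139, 0.004, 0.001]
wrist_force: [-0.1, 0.1, -0.3]
width: 0.0438
finger_force: 30.0
```

Request:
carry_out([
  [[0, 0, 0.015], 0, 0.4],
  [[0, 0, 0.025], 0, 0.4],
  [[0, 0, 0.031], 0, 0.4],
  [[0, 0, 0.034], 0, 0.4],
  [[0, 0, 0.034], 0, 0.4],
])

```text
time: 26.65
tool_pos: [0.51, 0.3182, 0.0126]
ee_rot: [-3.142, -0.0, 0.0]
wrist_force: [0.2, 0.4, -1.1]
width: 0.0438
finger_force: 30.0
```

Request:
carry_out([
  [[0, 0, 0.001], 0, -0.19],
  [[0, 0, 0.001], 0, -0.19],
  [[0, 0, 0.001], 0, -0.19],
  [[0, 0, -0.04], 0, -0.19],
  [[0, 0, -0.1], 0, -0.19],
  [[-0.05, 0.03, -0.15], 0, -0.19],
  [[-0.1, 0.06, -0.19], 0, -0.19],
  [[-0.15, 0.1, -0.2], 0, -0.19],
  [[-0.18, 0.15, -0.2], 0, -0.19],
  [[-0.18, 0.15, -0.2], 0, -0.19],
])

```text
time: 27.9
tool_pos: [0.3285, 0.1668, 0.2136]
ee_rot: [-3.141, -0.003, -0.001]
wrist_force: [-0.4, 1.0, 0.4]
width: 0.056
finger_force: 0.0
```

```bash
python3 - <<'E'
from h import *
s=snap('top'); X=cloud(s)
im=cv2.cvtColor(s['image'],cv2.COLOR_RGB2BGR)[172:332,85:415]
cv2.imwrite('pics/c2.png',cv2.resize(cv2.convertScaleAbs(im,alpha=1.5),None,fx=2.4,fy=2.4,interpolation=2))
P=X[215:318,92:165].reshape(-1,3); print('tray top z',np.percentile(P[:,2],[50,90,99.5]))
for (u,v) in [(245,254),(288,256),(342,241),(382,241)]:
    q=X[v-14:v+14,u-14:u+14].reshape(-1,3); q=q[(q[:,2]>.036)&(q[:,2]<.06)]; print('stub',len(q),np.round(q.mean(0),4))
E
```

```text
tray top z [0.00421675 0.02800699 0.04587082]
stub 84 [0.5083 0.0848 0.0451]
stub 80 [ 0.5058 -0.0086  0.0451]
stub 82 [ 0.5363 -0.1279  0.0449]
stub 87 [ 0.5343 -0.2188  0.0444]
```

View pics/c2.png

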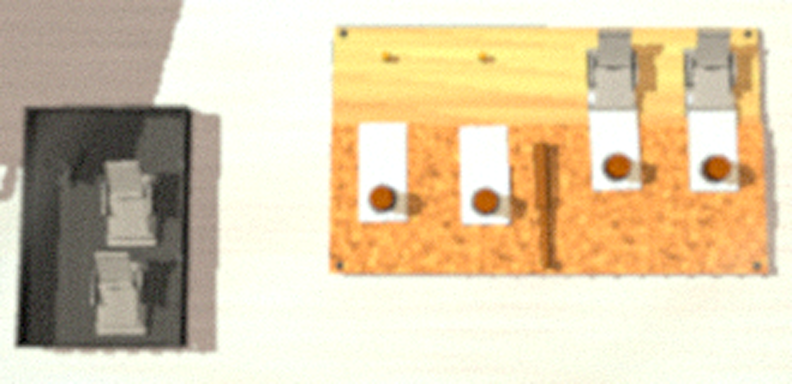

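Both tired clips lie in the tray at (130,203) and (120,293). Their cards are flat on the cork, pins 3 and 4 are bare, and the sound clips and cards are in place. Handing in.

```bash
python3 -c "
from bench import robot
print(robot.close_job())"
```

```text
the job is handed in; nothing more can be done
None
```

The job is handed in at about 28 s, with no verdict returned: pins 3 and 4 had the tired clips, now in the tray with their cards lying flat on the board, and the clips on pins 1 and 2 held at about 7 N and 9.6 N, so I left them on their pins with their cards in.

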